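# Size a jar lid in the stepped gauge

### The arm

A 7-joint arm with a two-finger parallel gripper is mounted at the origin on a cart in front of the work surface, level with it; the furniture and walls round the work are solid. World frame = base frame: x ahead of the robot, y to its left, z up, the work surface at z = 0. Lengths are in m, angles in rad, forces in N, time in s.
With the tool pointing down it reaches from about 0.35 to 0.9 m from the base axis. Payload 19.9 kg.
Tool frame: the origin (TCP) lies on the centre line of the jaws, within the pads' length; the fingertips stand 14 mm ahead of it and the grasp point (between the pads) lies 5 mm behind it; z points along the fingers, y is the line along which they close (so a half turn about z gives the same grasp; the last joint's range is limited). The gripper opens to 85 mm and grips with 20 to 120 N. Pads are 22 mm wide; open, the fingers measure 114 mm over their backs; the gripper's body (76 mm by 85 mm) begins 54 mm behind the grasp point. The pads swing forward as they close: fully open they stand 13 mm farther back than shut.
Start: joints at [1.073, 0.417, -0.01, 1.614, 0.005, 1.111, -0.053], TCP at [0.276, -0.561, 0.245] pointing down, gripper open.
Joint ranges: [-2.81, 2.81], [-0.39, 2.02], [-1.27, 1.25], [0.06, 2.57], [-1.19, 4.33], [0.19, 2], [-2.82, 2.82]. Speed limits (rad/s): [1.89, 1.89, 2.39, 2.39, 3.01, 3.01, 3.01].

### API

Orientations are given as a rotation vector (axis times angle).
In Python, from bench import env gives the robot as it stands.
- The arm moves only by the tool jog_arm, never from a script. Its argument "series" is one flat list of numbers, 6 for each row, row after row: the shift along the world's x, y, z in mm, then the turn, a rotation vector about the world's x, y, z in degrees. In form: [tx, ty, tz, ax, ay, az, tx, ty, tz, ax, ay, az, ...]. A call has 1 to 12 rows; each row shifts and turns the commanded pose from where the row before left it; what a row does not reach is not made up. A row lasts 1/12 s, in which the tool goes at most 41.7 mm and 7.16 degrees, less where a joint would pass 70% of its speed; a pose out of reach is approached as far as the arm can. A call is refused whole if a number of a shift passes 41.7 or a number of a turn 7.16, either way. A call with a gripper value outside its range is refused whole. "claw" is the opening, from 0 (shut) to 1 (fully open), set as the call begins (left out, the last holds). The fingers move at their own pace and stop on an object; "grip_force" is the grip in N (left out, the last holds). Time passes only in rows, so rows that do not move let the fingers close. It gives the time, the measured TCP pose, the force, the opening and the grip force at its end, in the units of the state.
- env.get_obs(): the state, without advancing time (a new reading comes with each control period).
- env.grab_frame(name): name is "scene" or "top"; returns a dict with "image" (480x640x3 uint8, blue, green, red), "z_map" (480x640 float32, m along the optical axis (not along the pixel's ray), 0 where there is no reading), "intrinsics" (3x3 intrinsics, pixels), "xyz" and "rotation" of the camera in the world. Camera axes: x right, y down, z forward; pixel columns grow to the right and rows downward; lengths in m; the calibration is good to about 2 mm. A picture is of the moment at which its call begins.
- env.hand_in(): hands the job in; it is judged then, once.
The state is a dict: "time": time; "qpos": joint angles; "qd": joint speeds; "joint_torque": joint torques, N m; "tcp_pos": TCP position; "ee_rot": TCP orientation; "contact_force": force on the tool from outside, world axes, zero at the start; "wrist_torque": the same for the moment, N m; "grip_width": opening from 0.0 (shut) to 1.0 (fully open); "finger_force": force on a finger pad.
Only numpy, scipy, OpenCV 4.12 (cv2) and the standard library are available. Lean on these libraries where they do the work, as an engineer would, in place of code of your own. Each camera call takes 0.05 s, during which the arm holds its last target. There are 200 camera calls.

### The job

Find out which size the wooden jar lid on the red coaster is. Try it in the sloping size gauge, laying it square on the bays one after another from the narrowest (one dot) upward and going on only if it does not drop in between the walls; leave it lying flat on the floor of the first bay it enters. Leave the other lid on its grey coaster.

Things in the scene. Friction and masses are not known exactly. Their poses are not given: they have to be found in the camera images.
- lid_a_center (a point): loose wooden lid, 44 mm high: pale disc 14 mm thick, 60, 69 or 78 mm in diameter (the two lids differ; which is which is not told), lower edge bevelled 1.5 mm; on its middle a darker upright round knob 26 mm in diameter, 30 mm tall; about 0.09 kg; the point is on the lid's axis (z) half-way up, 22 mm above its underside
- lid_b_center (a point): loose wooden lid, 44 mm high: pale disc 14 mm thick, 60, 69 or 78 mm in diameter (the two lids differ; which is which is not told), lower edge bevelled 1.5 mm; on its middle a darker upright round knob 26 mm in diameter, 30 mm tall; about 0.09 kg; the point is on the lid's axis (z) half-way up, 22 mm above its underside
- gauge: fixed size gauge of wood, 272 mm wide and 98 mm deep, 18 to 85 mm high: a white deck that slopes 30 degrees up away from the robot, with dark walls that part it into three bays, from left to right narrowest to widest; origin on the table under its middle, x away from the robot, y along its width
- bay_1 (a point): middle of the floor of the gauge's left, narrowest bay (one white dot at its foot), 63 mm wide between walls 8 mm high, 14 mm thick; on the floor's surface. z square out of the floor, x up the slope, y across the bay to the left. Foot closed by a 14 mm high ledge at x = -45 mm, upper end (x = 45 mm) open. A lid 3 mm narrower than the bay lies on the floor, a larger one stays up on the walls
- bay_2 (a point): middle of the floor of the gauge's middle bay (two white dots at its foot), 72 mm wide between walls 8 mm high, 14 mm thick; on the floor's surface. z square out of the floor, x up the slope, y across the bay to the left. Foot closed by a 14 mm high ledge at x = -45 mm, upper end (x = 45 mm) open. A lid 3 mm narrower than the bay lies on the floor, a larger one stays up on the walls
- bay_3 (a point): middle of the floor of the gauge's right, widest bay (three white dots at its foot), 81 mm wide between walls 8 mm high, 14 mm thick; on the floor's surface. z square out of the floor, x up the slope, y across the bay to the left. Foot closed by a 14 mm high ledge at x = -45 mm, upper end (x = 45 mm) open. A lid 3 mm narrower than the bay lies on the floor, a larger one stays up on the walls
- red_coaster: fixed red disc, 90 mm in diameter, 4 mm thick; the lid to be sized stands on it; origin at the centre of its underside
- grey_coaster: fixed grey disc, 90 mm in diameter, 4 mm thick; the other lid stands on it; origin at the centre of its underside
- lid_a: the whole lid whose middle is point lid_a_center; origin at the centre of its underside
- lid_b: the whole lid whose middle is point lid_b_center; origin at the centre of its underside
Not all that is in view belongs to the job. What is shaped like the lid_b but blue is not meant.

How it is judged:
By the outcome, as a careful person would: the job done as asked, in the order asked, and still so for the second after the job is handed in, with the robot touching nothing.
It also fails if it takes over 42 s, if anything falls off the work surface, if the arm or the gripper's body presses on something with over 40 N, if the wrist force passes 120 N, or if a joint passes its speed limit or range.

## Working session

There is one attempt and no reset: what is moved stays moved. The work goes in short steps, Python scripts to look and compute and a tool call to move; the robot and the scene stay as the last step left them, time stands still between calls to the robot, and variables do not carry over. Pictures are saved under pics/ and viewed, at most 10 in all, crops included, and the job is handed in when it is done.

Besides the shell and the picture viewer there is one more tool, called in YAML: its name, and indented under it one key for each argument. jog_arm: Moves the arm, as the interface text tells. Its arguments: {"type":"object","properties":{"series":{"type":"array"},"claw":{"type":"number"},"grip_force":{"type":"number"}},"required":["series"]}

```bash
mkdir -p pics; cat > h.py <<'E'
import numpy as np,cv2
from bench import env
def grab(n):
    f=env.grab_frame(n); f['P']=cloud(f); return f
def cloud(f):
    K=np.array(f['intrinsics']);z=f['z_map'];v,u=np.mgrid[:480,:640]
    p=np.stack([(u-K[0,2])/K[0,0]*z,(v-K[1,2])/K[1,1]*z,z],-1)
    R=np.array(f['rotation'])
    if R.shape!=(3,3): R=cv2.Rodrigues(R)[0]
    return p@R.T+np.array(f['xyz'])
E
python3 - <<'E'
from h import *
for n in('scene','top'):
    f=grab(n);cv2.imwrite(f'pics/{n}0.png',f['image']);np.savez(f'{n}0.npz',P=f['P'],im=f['image'],z=f['z_map'])
    print(n,f['xyz'],f['rotation'],f['intrinsics'])
o=env.get_obs();print(o)
E
```

```text
scene [0.0999184  0.11315185 0.71648703] [-1.10522844  2.4815742  -0.90240335] [[580.04722817   0.         318.86669916]
 [  0.         580.04722817 236.96088753]
 [  0.           0.           1.        ]]
top [ 0.44439455 -0.27562128  0.90338416] [-2.16487805  2.20333086 -0.05049768] [[488.43830455   0.         321.82150112]
 [  0.         488.43830455 245.56887429]
 [  0.           0.           1.        ]]
{'time': 0.1, 'qpos': array([ 1.07250711,  0.41790473, -0.01030918,  1.61409609,  0.00473471,
        1.11071694, -0.05299808]), 'qd': array([-0.00257671, -0.00337134, -0.00110292, -0.00073384, -0.00081853,
        0.00085958, -0.00146158]), 'joint_torque': array([ 1.75592708e-03, -8.65823579e+01,  6.80477209e-01, -4.35632765e+01,
        1.91763660e-02,  4.99643415e-03, -6.80980247e-05]), 'tcp_pos': array([ 0.27552655, -0.560663  ,  0.24473629]), 'ee_rot': array([-3.05898294e+00, -7.11112242e-01,  5.64889962e-04]), 'contact_force': array([ 0.20032436,  0.08032688, -0.41180883]), 'wrist_torque': array([ 0.03942569,  0.00893052, -0.06743967]), 'finger_force': 0.0, 'grip_width': 1.0010718536026064}
```

View pics/top0.png

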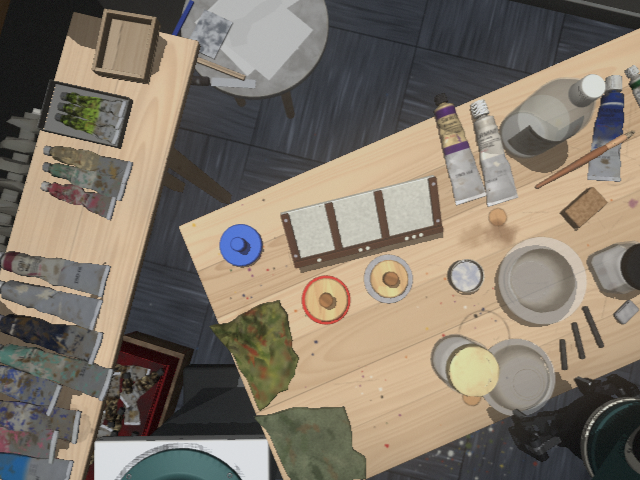

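View pics/scene0.png

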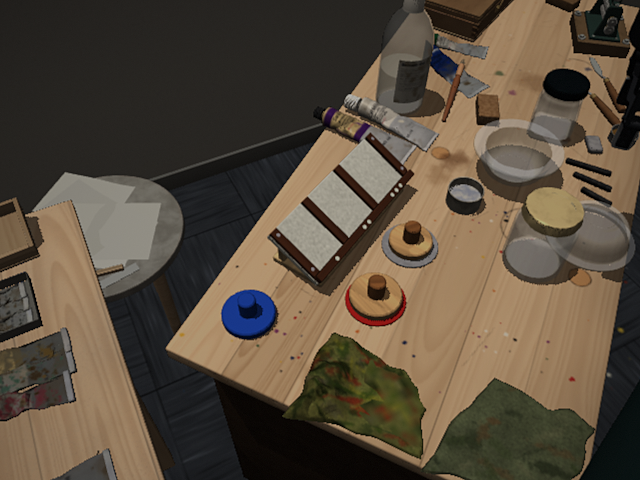

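The top view shows the red-coaster lid at (326,300), the grey-coaster lid at (390,279), the blue look-alike at (241,245) and the jar lid at (473,370). The gauge is near (362,222), with bay 1 on the left at (310,230). I choose the lid at (326,300), and will check it in a crop while measuring.

```bash
cat > meas.py <<'E'
from h import *
def zplane(f,uv,z):
    K=f['intrinsics'];R=cv2.Rodrigues(np.array(f['rotation']))[0]
    d=R@np.array([(uv[0]-K[0,2])/K[0,0],(uv[1]-K[1,2])/K[1,1],1]);c=np.array(f['xyz'])
    return c+d*(z-c[2])/d[2]
E
python3 - <<'E'
from meas import *
for n,boxes,g in(('top',{'red':(290,265,362,335),'grey':(362,252,415,306)},(275,165,450,280)),('scene',{'red':(335,262,415,332),'grey':(378,212,442,270)},(260,130,420,300))):
    f=grab(n);P=f['P'];im=f['image'];hsv=cv2.cvtColor(im,cv2.COLOR_BGR2HSV)
    for k,(a,b,c,d) in boxes.items():
        p=P[b:d,a:c].reshape(-1,3);
        t=p[(p[:,2]>.040)&(p[:,2]<.056)]; s=p[(p[:,2]>.012)&(p[:,2]<.024)]
        print(n,k,'knob',len(t),t.mean(0),t.min(0),t.max(0),'disc',len(s),np.median(s[:,2]))
        # disc circle fit
        m=np.zeros(im.shape[:2],np.uint8);m[b:d,a:c]=((P[b:d,a:c,2]>.012)&(P[b:d,a:c,2]<.024))
        (x,y),r=cv2.minEnclosingCircle(s[:,:2].astype(np.float32));print('  disc enc',x,y,2*r)
        if k=='red':
            mr=((hsv[...,0]<8)|(hsv[...,0]>172))&(hsv[...,1]>150)&(hsv[...,2]>100);mm=np.zeros_like(m);mm[b:d,a:c]=mr[b:d,a:c]
            pr=P[mm>0];print('  red',len(pr),np.median(pr[:,2]),cv2.minEnclosingCircle(pr[:,:2].astype(np.float32)))
    a,b,c,d=g
    w=np.zeros(im.shape[:2],np.uint8);w[b:d,a:c]=((hsv[...,1]<50)&(hsv[...,2]>140)&(P[...,2]>.012)&(P[...,2]<.1))[b:d,a:c]
    nn,lab,st,_=cv2.connectedComponentsWithStats(w);ids=[i for i in range(1,nn) if st[i,4]>400];print(n,[st[i].tolist() for i in ids])
    q=P[np.isin(lab,ids)];c0=q.mean(0)
    for _ in range(4):
        U,S,V=np.linalg.svd(q-c0,full_matrices=False);nrm=V[2]*np.sign(V[2][2]);e=(q-c0)@nrm;q=q[abs(e)<.004];c0=q.mean(0)
    print(' normal',nrm,'tilt',np.degrees(np.arccos(nrm[2])),'rms',e.std())
    yaw=np.degrees(np.arctan2(-nrm[1],-nrm[0]));print(' yaw up-slope',yaw)
    for i in ids:
        p=P[lab==i];p=p[abs((p-c0)@nrm)<.004]
        up=np.array([0,0,1])-nrm*nrm[2];up/=np.linalg.norm(up);yy=np.cross(nrm,up)
        A=np.stack([(p-c0)@up,(p-c0)@yy],1).astype(np.float32);(r0,sz,an)=cv2.minAreaRect(A);ctr=c0+up*r0[0]+yy*r0[1]
        lo,hi=np.percentile(A,[1,99],axis=0);print('  bay',ctr,sz,an,lo,hi)
    print(' up',up,'y',yy)
    # gauge outline: points above table
    mm=np.zeros_like(w);mm[b:d,a:c]=((P[...,2]>.012)&(P[...,2]<.1))[b:d,a:c]
    p=P[mm>0];A=np.stack([(p-c0)@up,(p-c0)@yy,(p-c0)@nrm],1);A=A[(A[:,2]>.004)&(A[:,2]<.013)]
    print(' walls h',np.median(A[:,2]),cv2.minAreaRect(A[:,:2].astype(np.float32)),np.percentile(A,[.5,99.5],axis=0))
    if n=='top': cv2.imwrite('pics/crop.png',cv2.resize(im[160:345,210:460],None,fx=3,fy=3,interpolation=cv2.INTER_CUBIC))
E
```

```text
top red knob 179 [ 0.40537352 -0.26540493  0.04727867] [ 0.38845194 -0.28038302  0.04024849] [ 0.46279015 -0.21436931  0.05166204] disc 1265 0.017785848579534025
  disc enc 0.4006625711917877 -0.26870298385620117 0.07786175608634949
  red 314 0.003990138800111842 ((0.399879515171051, -0.2699604630470276), 0.04497348889708519)
top grey knob 171 [ 0.43630364 -0.38304135  0.04723569] [ 0.42476863 -0.39482684  0.04023896] [ 0.44769957 -0.37074068  0.0513081 ] disc 946 0.017840943606173942
  disc enc 0.4367012083530426 -0.38314858078956604 0.0688323974609375
top [[280, 175, 154, 83, 6087]]
 normal [-0.48644867 -0.11151644  0.8665632 ] tilt 29.938315846485303 rms 0.0013627497020343444
 yaw up-slope 12.911730569767505
  bay [ 0.54182401 -0.33500296  0.05486591] (0.26778945326805115, 0.09371697157621384) 89.82408905029297 [-0.04689982 -0.11887475] [0.04344379 0.1211534 ]
 up [0.84465255 0.19363327 0.49906735] y [-0.22344968  0.97471547  0.        ]
 walls h 0.008232027613085113 ((-0.030272621661424637, 0.0020646899938583374), (0.27211397886276245, 0.14911846816539764), 89.72694396972656) [[-
[... 933 characters left out ...]
242958) 89.45111846923828 [-0.04400892 -0.12677409] [ 0.04357358 -0.05365358]
  bay [ 0.54114765 -0.32849791  0.05571839] (0.08885223418474197, 0.06925651431083679) 0.41020750999450684 [-0.0439331  -0.03238398] [0.04374874 0.03402122]
  bay [ 0.52280211 -0.24899038  0.05571675] (0.06101134791970253, 0.08896510303020477) 89.95172119140625 [-0.0440142   0.05394443] [0.04406634 0.11171565]
 up [0.84473628 0.19488317 0.49843873] y [-2.24798213e-01  9.74405338e-01  1.38777878e-17]
 walls h 0.008092271366784465 ((-0.03143695369362831, -0.005507722496986389), (0.27509692311286926, 0.15264806151390076), 89.79904174804688) [[-0.09922614 -0.14078507  0.00415509]
 [ 0.04475441  0.13137441  0.01295877]]
```

View pics/crop.png

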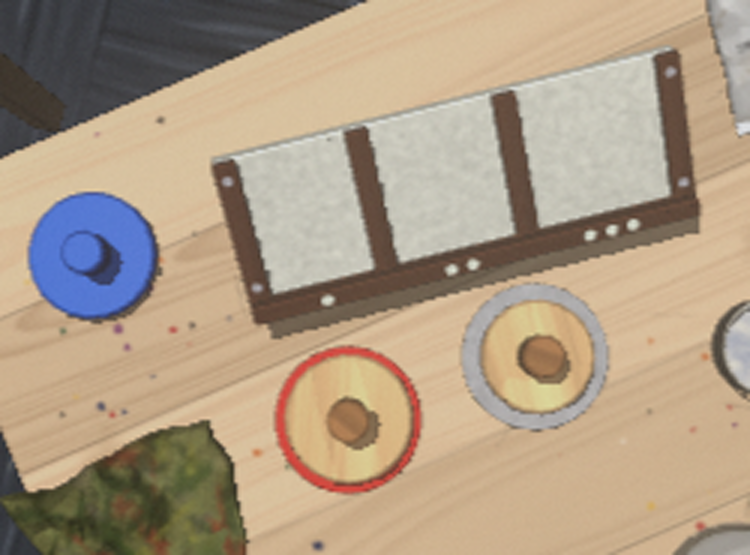

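The crop confirms the choice: a pale lid with a brown knob inside the red ring at (348,420), about 78 mm across. The grey lid is about 69 mm, and the blue one is a decoy. The red knob is at (0.401, -0.267), top 0.048. I move above it first.

jog_arm:
  series: [14,32,0,0,0,-1.4,14,32,0,0,0,-1.4,14,32,0,0,0,-1.4,14,32,0,0,0,-1.4,14,32,0,0,0,-1.4,14,32,-10,0,0,-1.4,14,32,-20,0,0,-1.4,14,32,-30,0,0,-1.4,13.5,37.7,-30,0,0,-2,0,0,-34.7,0,0,0,0,0,0,0,0,0]
  claw: 1
  grip_force: 40

```text
time: 1.12
tcp_pos: [0.396, -0.2735, 0.124]
ee_rot: [-3.116, -0.359, 0.008]
contact_force: [-2.3, -0.2, -2.1]
grip_width: 0.996
finger_force: 0.0
```

```bash
python3 - <<'E'
from meas import *
# refined gauge frame from both saved initial clouds
for n,g in(('top',(275,165,450,280)),('scene',(260,130,420,300))):
    d=np.load(n+'0.npz');P=d['P'];im=d['im'];hsv=cv2.cvtColor(im,cv2.COLOR_BGR2HSV)
    a,b,c,e=g;roi=np.zeros(im.shape[:2],bool);roi[b:e,a:c]=1
    w=roi&(hsv[...,1]<50)&(hsv[...,2]>140)&(P[...,2]>.012)&(P[...,2]<.1);q=P[w];c0=q.mean(0)
    for _ in range(5):
        V=np.linalg.svd(q-c0,full_matrices=False)[2];nr=V[2]*np.sign(V[2][2]);q=q[abs((q-c0)@nr)<.003];c0=q.mean(0)
    up=np.array([0,0,1])-nr*nr[2];up/=np.linalg.norm(up);yy=np.cross(nr,up)
    A=lambda p:np.stack([(p-c0)@up,(p-c0)@yy,(p-c0)@nr],-1)
    L=A(P);wl=roi&(L[...,2]>.0055)&(L[...,2]<.0105)&(abs(L[...,0])<.035)&(abs(L[...,1])<.15)
    # per slope row extents of the wall tops
    y=np.sort(L[wl][:,1]);h,bn=np.histogram(y,np.arange(-.15,.15,.003))
    groups=np.split(y,np.where(np.diff(y)>.01)[0]+1);print(n,[(round(k[0]*1e3,1),round(k[-1]*1e3,1),round(k.mean()*1e3,1),len(k)) for k in groups])
    nom=np.array([-129,-34,52,129])/1e3 # walls right to left
    if len(groups)==4:
        off=np.mean([k.mean() for k in groups]-nom);fl=L[w&(abs(L[...,2])<.003)];x=np.percentile(fl[:,0],[1,99]);print(off,x)
        for k,yb in enumerate((.0905,.009,-.0815)):
            print(' bay',k+1,c0+up*x.mean()+yy*(off+yb))
        print(up,yy,nr)
E
```

```text
top [(np.float64(-134.2), np.float64(-119.6), np.float64(-126.6), 275), (np.float64(-39.3), np.float64(-24.9), np.float64(-32.0), 295), (np.float64(46.8), np.float64(60.8), np.float64(53.8), 274), (np.float64(123.7), np.float64(137.8), np.float64(130.6), 279)]
0.0019538444728394964 [-0.04660756  0.04347016]
 bay 1 [ 0.52175106 -0.2462042   0.05504903]
 bay 2 [ 0.53988692 -0.32566073  0.05504903]
 bay 3 [ 0.56002551 -0.4138916   0.05504903]
[0.84569076 0.19302792 0.49754131] [-2.22525894e-01  9.74926780e-01 -1.38777878e-17] [-0.48506635 -0.11071583  0.86744028]
scene [(np.float64(-143.3), np.float64(-124.1), np.float64(-133.4), 281), (np.float64(-46.9), np.float64(-31.2), np.float64(-38.4), 301), (np.float64(38.8), np.float64(55.6), np.float64(47.3), 362), (np.float64(116.1), np.float64(132.0), np.float64(124.3), 413)]
-0.004536508397035477 [-0.04410834  0.04341808]
 bay 1 [ 0.52192013 -0.24488236  0.05575824]
 bay 2 [ 0.54027428 -0.32428875  0.05575824]
 bay 3 [ 0.56065527 -0.41246395  0.05575824]
[0.84384348 0.19504763 0.49988459] [-2.25204280e-01  9.74311568e-01 -1.38777878e-17] [-0.48704334 -0.11257615  0.86609203]
```

jog_arm:
  series: [0,0,0,0,0,0,0,0,0,0,0,0,0,0,-30,0,0,0,0,0,-25,0,0,0,0,0,0,0,0,0,0,0,0,0,0,0]

```text
time: 1.62
tcp_pos: [0.3976, -0.2774, 0.0745]
ee_rot: [3.122, 0.353, -0.0]
contact_force: [0.1, 0.7, 1.2]
grip_width: 1.003
finger_force: 0.0
```

jog_arm:
  series: [1.7,5,0,0,0,0,1.7,5.4,0,0,0,0,0,0,0,0,0,0,0,0,-10,0,0,0,0,0,-10,0,0,0,0,0,-10,0,0,0,0,0,-8,0,0,0,0,0,0,0,0,0,0,0,0,0,0,0]

```text
time: 2.37
tcp_pos: [0.4005, -0.2659, 0.0347]
ee_rot: [-3.12, -0.355, 0.002]
contact_force: [0.6, 0.0, -0.3]
grip_width: 0.998
finger_force: 0.0
```

```bash
python3 - <<'E'
from meas import *
f=grab('scene');cv2.imwrite('pics/g1.png',cv2.resize(f['image'][180:360,250:480],None,fx=3,fy=3));print(env.get_obs()['tcp_pos'])
E
```

```text
[ 0.40085115 -0.26612066  0.03516427]
```

View pics/g1.png

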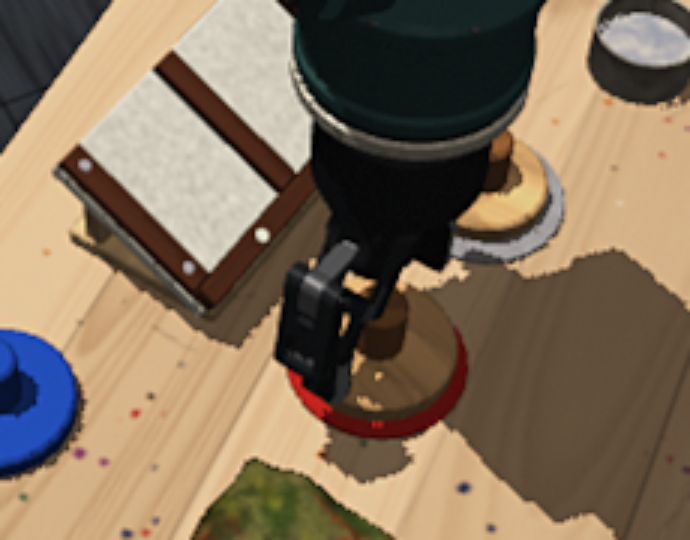

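The picture shows the fingers either side of the brown knob at (380,325), and the grey lid at (490,200) untouched. Closing.

jog_arm:
  series: [0,0,0,0,0,0,0,0,0,0,0,0,0,0,0,0,0,0,0,0,0,0,0,0,0,0,0,0,0,0,0,0,0,0,0,0,0,0,0,0,0,0,0,0,0,0,0,0]
  claw: 0
  grip_force: 50

```text
time: 3.08
tcp_pos: [0.4011, -0.2662, 0.0358]
ee_rot: [3.121, 0.355, 0.0]
contact_force: [-2.3, -0.1, 9.0]
grip_width: 0.289
finger_force: 48.6
```

jog_arm:
  series: [0,0,10,0,0,0,0,0,20,0,0,0,0,0,20,0,0,0,0,0,20,1.35,-5.85,0,0,0,20,1.35,-5.85,0,0,0,10,1.35,-5.85,0,0,0,0,1.35,-5.85,0,0,0,0,1.35,-5.85,0,20,3,0,0,0,0,20,3,0,0,0,0,0,0,0,0,0,0,0,0,0,0,0,0]

```text
time: 4.08
tcp_pos: [0.4418, -0.258, 0.1334]
ee_rot: [-2.984, -0.346, -0.689]
contact_force: [-0.6, 0.2, -0.7]
grip_width: 0.283
finger_force: 49.4
```

```bash
cat > st.py <<'E'
from meas import *
from scipy.spatial.transform import Rotation as Ro
up=np.array([.8448,.1940,.4987]);yy=np.array([-.2239,.9746,0]);nr=np.cross(up,yy)
B={1:np.array([.5218,-.2455,.0554]),2:np.array([.5401,-.3250,.0554]),3:np.array([.5603,-.4132,.0554])}
def st():
    o=env.get_obs();R=Ro.from_rotvec(o['ee_rot']);T=np.stack([up,-yy,-nr],1)
    if (R.as_matrix()[:,1]@yy)>0: T=np.stack([-up,yy,-nr],1)
    e=(Ro.from_matrix(T)*R.inv()).as_rotvec(degrees=True)
    print('t',o['time'],'tcp',o['tcp_pos'].round(4),'grip',round(o['grip_width'],3),'turn err deg',e.round(2))
    F=o['contact_force'];print('F up,y,n',(F@up).round(2),(F@yy).round(2),(F@nr).round(2))
    for k in B:
        d=o['tcp_pos']-B[k];print(' bay',k,'local mm',(np.array([d@up,d@yy,d@nr])*1e3).round(1))
    return o
def to(k,l):
    o=env.get_obs();t=B[k]+(up*l[0]+yy*l[1]+nr*l[2])/1e3;print('shift mm to bay',k,l,((t-o['tcp_pos'])*1e3).round(1))
E
python3 -c "
from st import *
st();to(1,(-3,0,55))"
```

```text
t 4.0833 tcp [ 0.4418 -0.258   0.1334] grip 0.283 turn err deg [ 0.46 -3.86 -0.39]
F up,y,n -0.82 0.32 -0.34
 bay 1 local mm [-31.1   5.7 107.9]
 bay 2 local mm [-31.1  87.3 107.9]
 bay 3 local mm [-31.1 177.8 107.9]
shift mm to bay 1 (-3, 0, 55) [ 50.7   5.8 -31.8]
```

jog_arm:
  series: [12,1.4,0,0.2,-1.9,-0.2,12,1.4,0,0.2,-1.9,-0.2,12,1.5,-8,0,0,0,12,1.5,-12,0,0,0,2.7,0,-12,0,0,0,0,0,0,0,0,0,0,0,0,0,0,0]

```text
time: 4.67
tcp_pos: [0.4916, -0.2519, 0.1008]
ee_rot: [-2.962, -0.335, -0.787]
contact_force: [-0.6, 0.4, -1.1]
grip_width: 0.287
finger_force: 49.4
```

```bash
python3 -c "
from st import *
st();to(1,(-3,0,42))
for n in('top','scene'):
    f=grab(n);im=f['image'];c=im[150:310,250:470] if n=='top' else im[110:330,230:480]
    cv2.imwrite(f'pics/h_{n}.png',c)
a=cv2.imread('pics/h_top.png');b=cv2.imread('pics/h_scene.png')
a=cv2.resize(a,None,fx=1.75,fy=1.75);b=cv2.resize(b,None,fx=1.6,fy=1.6);H=max(a.shape[0],b.shape[0])
o=np.zeros((H,a.shape[1]+b.shape[1],3),np.uint8);o[:a.shape[0],:a.shape[1]]=a;o[:b.shape[0],a.shape[1]:]=b;print(o.shape);cv2.imwrite('pics/h1.png',o)
"
```

```text
t 4.6667 tcp [ 0.4916 -0.2519  0.1008] grip 0.287 turn err deg [-0.   -0.15  0.03]
F up,y,n -1.02 0.49 -0.7
 bay 1 local mm [-4.1  0.5 54.8]
 bay 2 local mm [-4.2 82.1 54.8]
 bay 3 local mm [ -4.1 172.6  54.8]
shift mm to bay 1 (-3, 0, 42) [  7.3   1.1 -10.5]
(352, 785, 3)
```

View pics/h1.png

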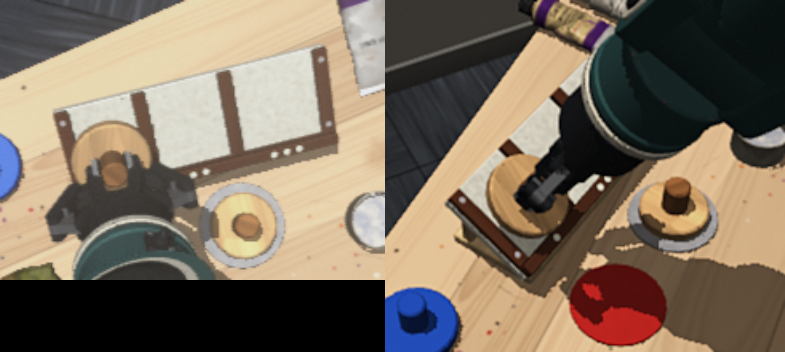

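The lid is held square above bay 1: the disc is at (110,150) in the left half and (530,195) in the right half. Lowering along the floor normal.

jog_arm:
  series: [3.7,0.6,-5.2,0,0,0,3.7,0.5,-5.2,0,0,0,0.5,0.1,-0.9,0,0,0,0.5,0.1,-0.9,0,0,0,0.5,0.1,-0.9,0,0,0,0,0,0,0,0,0,0,0,0,0,0,0]

```text
time: 5.35
tcp_pos: [0.5006, -0.2509, 0.0883]
ee_rot: [-2.963, -0.335, -0.789]
contact_force: [-14.4, 1.5, 20.4]
grip_width: 0.288
finger_force: 52.1
```

```bash
python3 -c "
from st import *
st()"
```

```text
t 5.35 tcp [ 0.5006 -0.2509  0.0883] grip 0.288 turn err deg [ 0.05 -0.1   0.05]
F up,y,n -1.67 4.72 24.48
 bay 1 local mm [-2.5 -0.5 39.4]
 bay 2 local mm [-2.6 81.1 39.4]
 bay 3 local mm [ -2.5 171.5  39.4]
```

On bay 1 the lid stops at 39.4 mm with 24 N. That matches the wall tops (31.5 + 8 mm), so it does not enter. Next is bay 2.

jog_arm:
  series: [-4.9,-1.1,8.7,0,0,0,-4.9,-1.1,8.7,0,0,0,4.5,-19.7,0,0,0,0,4.5,-19.7,0,0,0,0,4.5,-19.7,0,0,0,0,4.5,-19.7,0,0,0,0,0,0,0,0,0,0,0,0,0,0,0,0,0,0,0,0,0,0]

```text
time: 6.1
tcp_pos: [0.5089, -0.3315, 0.1055]
ee_rot: [-2.963, -0.335, -0.789]
contact_force: [0.3, 0.9, -0.7]
grip_width: 0.286
finger_force: 49.7
```

```bash
python3 -c "
from st import *
st();to(2,(-3,0,42))"
```

```text
t 6.1 tcp [ 0.5089 -0.3315  0.1055] grip 0.286 turn err deg [ 0.04 -0.1   0.05]
F up,y,n 0.09 0.77 -0.9
 bay 1 local mm [ -2.6 -80.9  59.3]
 bay 2 local mm [-2.6  0.7 59.3]
 bay 3 local mm [-2.6 91.2 59.3]
shift mm to bay 2 (-3, 0, 42) [  8.3   1.2 -15.2]
```

jog_arm:
  series: [4.1,0.6,-7.6,0,0,0,4.2,0.6,-7.6,0,0,0,0.5,0.1,-0.9,0,0,0,0.5,0.1,-0.9,0,0,0,0.5,0.1,-0.9,0,0,0,0,0,0,0,0,0,0,0,0,0,0,0]

```text
time: 6.68
tcp_pos: [0.5187, -0.33, 0.0876]
ee_rot: [-2.962, -0.335, -0.788]
contact_force: [-17.1, 3.7, 23.7]
grip_width: 0.287
finger_force: 52.8
```

```bash
python3 -c "
from st import *
st()"
```

```text
t 6.6833 tcp [ 0.5187 -0.33    0.0876] grip 0.287 turn err deg [ 0.02 -0.11  0.02]
F up,y,n -1.89 7.43 28.42
 bay 1 local mm [ -2.9 -81.7  38.9]
 bay 2 local mm [-3.  -0.1 38.9]
 bay 3 local mm [-2.9 90.3 38.9]
```

On bay 2 the lid again stops at wall height, 38.9 mm, where the floor would give 31.5. On to bay 3.

jog_arm:
  series: [-4.9,-1.1,8.7,0,0,0,-4.9,-1.1,8.7,0,0,0,5,-22,0,0,0,0,5,-22,0,0,0,0,5,-22,0,0,0,0,5,-22,0,0,0,0,0,0,0,0,0,0,0,0,0,0,0,0,0,0,0,0,0,0]

```text
time: 7.43
tcp_pos: [0.529, -0.4199, 0.1047]
ee_rot: [-2.962, -0.335, -0.788]
contact_force: [-0.5, 0.9, -0.9]
grip_width: 0.286
finger_force: 49.6
```

```bash
python3 -c "
from st import *
st();to(3,(-3,0,42))"
```

```text
t 7.4333 tcp [ 0.529  -0.4199  0.1047] grip 0.286 turn err deg [ 0.02 -0.11  0.04]
F up,y,n -0.66 0.94 -0.61
 bay 1 local mm [  -3.1 -171.6   58.7]
 bay 2 local mm [ -3.2 -90.   58.7]
 bay 3 local mm [-3.1  0.5 58.7]
shift mm to bay 3 (-3, 0, 42) [  8.3   1.4 -14.4]
```

jog_arm:
  series: [4.1,0.7,-7.2,0,0,0,4.2,0.7,-7.2,0,0,0,0.5,0.1,-0.9,0,0,0,0.5,0.1,-0.9,0,0,0,0.5,0.1,-0.9,0,0,0,0.5,0.1,-0.9,0,0,0,0,0,0,0,0,0]

```text
time: 8.02
tcp_pos: [0.5395, -0.4189, 0.0867]
ee_rot: [-2.963, -0.334, -0.789]
contact_force: [0.1, 0.3, -1.7]
grip_width: 0.278
finger_force: 49.6
```

```bash
python3 -c "
from st import *
st()"
```

```text
t 8.0167 tcp [ 0.5395 -0.4189  0.0867] grip 0.278 turn err deg [ 0.06 -0.09  0.07]
F up,y,n -0.66 0.28 -1.55
 bay 1 local mm [  -3.1 -172.9   37.9]
 bay 2 local mm [ -3.1 -91.4  37.9]
 bay 3 local mm [-3.1 -0.9 37.8]
```

It is below the wall tops with no force, so it enters bay 3. Continuing to the floor.

jog_arm:
  series: [0.5,0.1,-0.9,0,0,0,0.5,0.1,-0.9,0,0,0,0.5,0.1,-0.9,0,0,0,0.5,0.1,-0.9,0,0,0,0.5,0.1,-0.9,0,0,0,0.4,0.1,-0.7,0,0,0,0,0,0,0,0,0,0,0,0,0,0,0]

```text
time: 8.68
tcp_pos: [0.5424, -0.4183, 0.0815]
ee_rot: [-2.963, -0.334, -0.789]
contact_force: [-0.1, -1.1, -0.2]
grip_width: 0.281
finger_force: 49.7
```

```bash
python3 -c "
from st import *
st()"
```

```text
t 8.6833 tcp [ 0.5424 -0.4183  0.0815] grip 0.281 turn err deg [ 0.05 -0.1   0.07]
F up,y,n -0.34 -1.03 -0.01
 bay 1 local mm [  -3.1 -173.    31.9]
 bay 2 local mm [ -3.2 -91.4  31.9]
 bay 3 local mm [-3.1 -0.9 31.9]
```

jog_arm:
  series: [-0.5,-0.3,-1.3,0,0,0,-0.8,-0.2,-0.7,0,0,0,0,0,0,0,0,0,0,0,0,0,0,0]

```text
time: 9.02
tcp_pos: [0.5422, -0.4185, 0.0809]
ee_rot: [-2.963, -0.336, -0.792]
contact_force: [-1.1, 3.7, 13.6]
grip_width: 0.284
finger_force: 51.0
```

jog_arm:
  series: [0,0,0,0,0,0,0,0,0,0,0,0,0,0,0,0,0,0,0,0,0,0,0,0,0,0,0,0,0,0,0,0,0,0,0,0,0,0,0,0,0,0,0,0,0,0,0,0]
  claw: 0.75

```text
time: 9.68
tcp_pos: [0.541, -0.4188, 0.0795]
ee_rot: [-2.963, -0.334, -0.789]
contact_force: [-0.1, 0.0, 0.4]
grip_width: 0.748
finger_force: 0.0
```

```bash
python3 -c "
from st import *
st()
f=grab('scene');cv2.imwrite('pics/r1.png',cv2.resize(f['image'][100:320,250:480],None,fx=2.5,fy=2.5))"
```

```text
t 9.6833 tcp [ 0.541  -0.4188  0.0795] grip 0.748 turn err deg [ 0.05 -0.1   0.07]
F up,y,n 0.09 0.03 0.37
 bay 1 local mm [  -5.4 -173.2   30.9]
 bay 2 local mm [ -5.4 -91.6  30.9]
 bay 3 local mm [-5.4 -1.1 30.8]
```

View pics/r1.png

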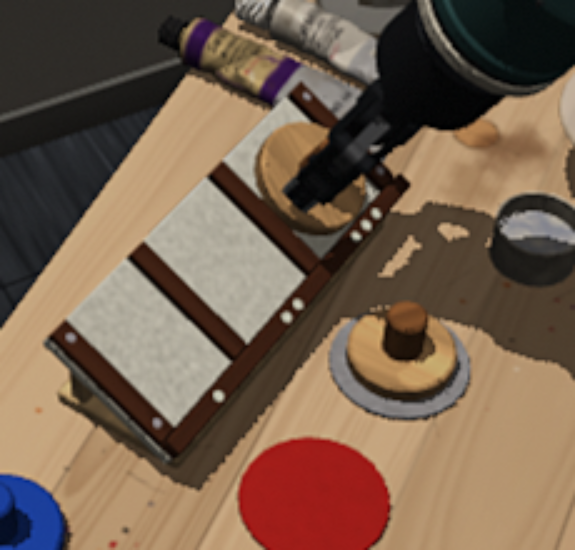

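The lid lies in bay 3 at (310,180) and the fingers are open. The grey lid is still on its coaster at (400,350). I retreat along the normal.

jog_arm:
  series: [-2,-0.4,3.5,0,0,0,-5,-1.1,9,0,0,0,-9.7,-2.2,17.3,0,0,0,-9.7,-2.2,17.3,0,0,0,-12,-2.5,21,0,0,0,-20,0,21,0,0,0,-30,0,20,0,0,0,-30,0,10,0,0,0,-30,0,0,0,0,0,-30,0,0,0,0,0,0,0,0,0,0,0,0,0,0,0,0,0]

```text
time: 10.73
tcp_pos: [0.3609, -0.4281, 0.1995]
ee_rot: [-2.966, -0.331, -0.789]
contact_force: [0.9, -0.3, 0.9]
grip_width: 0.753
finger_force: 0.0
```

```bash
python3 -c "
from st import *
o=env.get_obs();print(o['tcp_pos'],o['contact_force'])
for n in('scene','top'):
    f=grab(n);L=np.stack([(f['P']-B[3])@a for a in(up,yy,nr)],-1)*1e3
    near=(abs(L[...,0])<45)&(abs(L[...,1])<39)
    for nm,lo,hi in(('disc top',10,19),('knob',38,50)):
        q=L[near&(L[...,2]>lo)&(L[...,2]<hi)]
        if len(q)>5:
            A=np.c_[q[:,:2],np.ones(len(q))];c=np.linalg.lstsq(A,q[:,2],rcond=None)[0];print(n,nm,len(q),q.mean(0).round(1),'slope deg',np.degrees(c[:2]).round(1),'lo/hi',q.min(0).round(1),q.max(0).round(1))
cv2.imwrite('pics/end.png',grab('top')['image'][120:340,200:500].repeat(2,0).repeat(2,1))"
```

```text
[ 0.36091408 -0.42805561  0.19951847] [ 0.85070624 -0.2800067   0.86245814]
scene disc top 1138 [-4.   6.4 13.9] slope deg [ 0.2 -0.2] lo/hi [-44.9 -38.4  10. ] [35.1 38.3 18.9]
scene knob 181 [-2.9  1.4 43.2] slope deg [-0.6 -3.3] lo/hi [-15.1 -12.   38.1] [ 9.4 13.6 46.4]
top disc top 1194 [-1.3  0.1 13.8] slope deg [ 0.2 -0.3] lo/hi [-44.9 -38.9  10. ] [34.1 37.1 18.9]
top knob 179 [-3.5 -0.6 43.3] slope deg [-3.1  0. ] lo/hi [-17.4 -13.1  38.1] [ 8.6 11.7 48.1]
```

View pics/end.png

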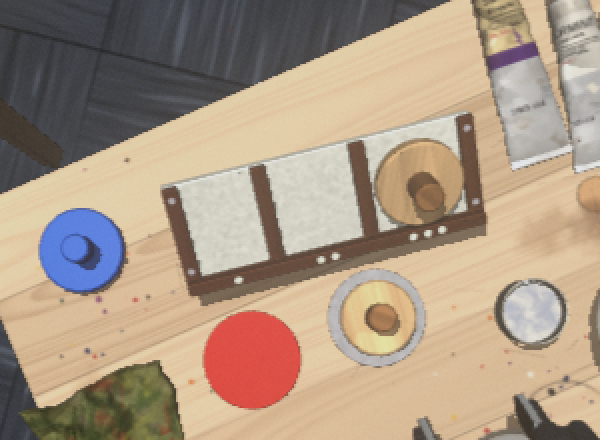

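The lid lies flat in bay 3 at (420,183), with its top 13.9 mm above the floor and a tilt under 0.5°. The grey lid at (378,318) is untouched and the arm is clear.

```bash
python3 -c "
from bench import env
print(env.hand_in())"
```

```text
the job is handed in; nothing more can be done
None
```

The lid from the red coaster is the 78 mm size: it stayed up on the walls of bays 1 and 2, dropped into bay 3 and now lies flat on that floor; the other lid is still on its grey coaster, and the job is handed in.

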